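# Set the glaze sprayer's air valve to two turns open

### The arm

A 6-joint arm with a two-finger parallel gripper is mounted at the origin on the work surface. World frame = base frame: x ahead of the robot, y to its left, z up, the work surface at z = 0. Lengths are in m, angles in degrees, forces in N, time in s.
With the tool pointing down it reaches from about 0.375 to 0.9 m from the base axis. Payload 3.1 kg.
Tool frame: the origin (TCP) lies on the centre line of the jaws, within the pads' length; the fingertips stand 22 mm ahead of it and the grasp point (between the pads) lies 3 mm ahead of it; y points along the fingers, z is the direction in which the jaws open and shut, and the axes are right-handed (so a half turn about y gives the same grasp; the last joint's range is limited). The gripper opens to 87 mm and grips with 3 to 60 N. Pads are 19 mm wide; open, the fingers measure 117 mm over their backs; the gripper's body (75 mm by 190 mm) begins 51 mm behind the grasp point.
Start: joints at [-78.409, 30.224, 82.088, -0, 67.689, -10.227], TCP at [0.232, -0.58, 0.245] pointing down, gripper open.
Joint ranges: [-176.69, 176.69], [-43.24, 126.21], [12.49, 139.97], [-82, 262], [0, 151.66], [-163.58, 163.58]. Speed limits (degrees/s): [159.86, 159.86, 180, 180, 180, 180].

### API

Orientations are given as a 3x3 rotation matrix whose columns are the frame's x, y, z axes.
In Python, from rig import bot gives the robot as it stands.
- The arm moves only by the tool jog_arm, never from a script. Its argument "motion" is one flat list of numbers, 6 for each row, row after row: the shift along the tool's x, y, z in mm, then the turn, a rotation vector about the tool's x, y, z in degrees. A call has 1 to 20 rows; each row is the pose to reach, as a shift and turn from the pose commanded when the call began, along the tool's axes at that moment; what a row does not reach only later rows make up. A row lasts 1/8 s, in which the tool goes at most 62.5 mm and 10.7 degrees, less where a joint would pass 70% of its speed; a pose out of reach is approached as far as the arm can. A call with a gripper value outside its range is refused whole. "gripper" is the opening, from 0 (shut) to 1 (fully open), set as the call begins (left out, the last holds). The fingers move at their own pace and stop on an object; the grip force is fixed at half the most. Time passes only in rows, so rows that repeat a pose let the fingers close. It gives the time, the measured TCP pose, the force and the opening at its end, in the units of the state.
- bot.read_state(): the state, without advancing time (a new reading comes with each control period).
- bot.capture(name): name is "side" or "top"; returns (picture, depth): 384x512x3 uint8, red, green, blue; 384x512 float32, m along the optical axis (not along the pixel's ray), 0 where there is no reading.
- bot.get_calibration(name): a dict with "mtx" (3x3 intrinsics, pixels), "pose" (4x4, takes a point from camera to world coordinates). Camera axes: x right, y up, looking along -z (the intrinsics and any distortion apply to the point x, -y, -z); pixel columns grow to the right and rows downward; lengths in m; the calibration is good to about 2 mm. A picture is of the moment at which its call begins. get_calibration takes no time and is no camera call.
- bot.hand_in(): hands the job in, once; it reports no verdict.
The state is a dict: "time_s": time; "joint_positions": joint angles; "qvel": joint speeds; "tau": joint torques, N m; "position": TCP position; "tcp_rot": TCP orientation; "force": force on the tool from outside, world axes, zero at the start; "moment": the same for the moment, N m; "opening": opening from 0.0 (shut) to 1.0 (fully open).
Only numpy, scipy, OpenCV 4.12 (cv2) and the standard library are available. Lean on these libraries where they do the work, as an engineer would, in place of code of your own. Each camera call takes 0.05 s, during which the arm holds its last target.

### The job

The blue valve wheel has lost its crank handle: take the red handle sleeve out of the parts tray, push it fully down over the steel pin on the wheel, and with it wind the valve clockwise until it is shut against its stop. Then open it again by exactly two full turns anticlockwise and finish there still gripping the handle on its pin: do not let go. Leave everything else on the bench and in the tray where it is.

Things in the scene. Friction and masses are not known exactly. Their poses are not given: they have to be found in the camera images.
- handle_mid (a point): centre (half-way up) of the loose red plastic handle sleeve: an upright tube 30 mm in outer diameter, 60 mm tall, with an 18 mm bore right through along its z axis; 40 to 85 g. It stands on end on the floor of one of the tray's three compartments (which one varies); both ends are alike. On the wheel its bore turns freely about the pin, so the gripper can keep one orientation while it winds. Seated, this point is 30 mm above pin_base.
- pin_base (a point): foot of the steel pin on the wheel: the point on the pin's axis level with the top of the round blue boss (36 mm across) it stands on. The pin is vertical, 13 mm in diameter, 34 mm tall, its last 10 mm tapered to 6 mm; it stands 52 mm from the wheel's axis and goes round with the wheel. The sleeve is fully down when its lower end rests on the boss. The boss top is about 106 mm above the bench; nothing else on the valve rises above it except a 5 mm nut on the hub.
- wheel_hub (a point): point on the vertical axis of the blue valve wheel (rim 118 mm across), level with pin_base, at the hub's top. The wheel turns on a fixed brass valve bolted to the bench.
- wheel (a joint): how far the valve wheel is open, in rad: 0 is shut, against a hard stop; it grows as the wheel is turned anticlockwise seen from above, 6.283 for each turn. It starts 0.3 to 1.2 turns open. Turning takes about 0.05 N m (1 N at the pin); the wheel stays where it is left.
- tray: fixed grey parts tray, 100 x 270 x 22 mm high, walls 4 mm thick, divided into three equal compartments along its long (y) axis by walls as high as the rim; origin at the centre of its underside. It holds the sleeve, the spacer and the stopper, one to a compartment.
- spacer: bystander: loose brass ring, 34 mm across, 14 mm tall, lying flat in a tray compartment; origin at the centre of its underside. Leave it.
- stopper: bystander: loose cork stopper, 32 mm across, 17 mm tall, in a tray compartment; origin at the centre of its underside. Leave it.
- vase: bystander: white painted ceramic vase with a narrow neck, 124 mm across, 205 mm tall, standing loose on the bench; origin at the centre of its underside. Leave it.
- glaze_red: bystander: loose glass jar with a red cap, 60 mm across, 65 mm tall; origin at the centre of its underside. Leave it.
- glaze_blue: bystander: loose glass jar with a blue cap, 60 mm across, 65 mm tall; origin at the centre of its underside. Leave it.
- water_cup: bystander: loose white ceramic cup, 72 mm across, 75 mm tall; origin at the centre of its underside. Leave it.
- brush: bystander: loose wooden brush, 190 mm long, lying on the bench along its x axis. Leave it.
Things that resemble listed ones, but are neither listed nor needed, are in the scene too. Of the things shaped like the part that bears handle_mid, the red one is meant.

How it is judged (in metres and radians):
On the way, in this order (a step that is already met when the one before it is completed fails the run):
1. the handle sleeve is pushed fully down over the wheel's pin (horizontal distance between handle_mid and pin_base below 0.008 m and z of handle_mid in the frame of pin_base below 0.036 m and angle between handle_mid's own z axis and vertical below 0.25 rad), for 0.1 s.
2. the valve is shut against its stop, wound by the gripped handle on its pin (horizontal distance between handle_mid and pin_base below 0.008 m and z of handle_mid in the frame of pin_base below 0.045 m and angle between handle_mid's own z axis and vertical below 0.25 rad and contact force between the fingers and handle above 1 N and value of joint wheel below 0.1 rad), for 0.1 s.
3. on the way back open, the wheel is still wound by the gripped handle (horizontal distance between handle_mid and pin_base below 0.008 m and z of handle_mid in the frame of pin_base below 0.045 m and angle between handle_mid's own z axis and vertical below 0.25 rad and contact force between the fingers and handle above 1 N and value of joint wheel between 4 and 11 rad), for 0.05 s.
At the end, for the whole second after the job is handed in: The wheel is at rest two turns (12.57 rad) open from its stop, within 0.35 rad (20 degrees); the handle sleeve is down on its pin (axis within 8 mm, no more than 10 mm above fully down, upright within 0.25 rad) and the fingers still grip it with over 1 N (horizontal distance between handle_mid and pin_base below 0.008 m and z of handle_mid in the frame of pin_base below 0.04 m and angle between handle_mid's own z axis and vertical below 0.25 rad and contact force between the fingers and handle above 1 N and value of joint wheel between 12.216 and 12.916 rad and not (velocity of joint wheel above 0.1 rad/s) and not (velocity of joint wheel below -0.1 rad/s)); the arm keeps its last pose, push and grip.
It fails at once if the vase is moved more than 30 mm or tipped (distance of vase from where it was at the start of the episode above 0.03 m or angle between vase's own z axis and vertical above 0.4 rad).
It fails at once if a glaze jar, the water cup or the brush is moved more than 30 mm (distance of any of glaze_red, glaze_blue, water_cup, brush from where it was at the start of the episode above 0.03 m).
It fails at once if the spacer or the stopper in the tray is moved more than 30 mm (distance of any of spacer, stopper from where it was at the start of the episode above 0.03 m).
It also fails if it takes over 72 s, if anything falls off the work surface, if the arm or the gripper's body presses on something with over 40 N, if the wrist force passes 120 N, or if a joint passes its speed limit or range.

## Working session

There is one attempt and no reset: what is moved stays moved. The work goes in short steps, Python scripts to look and compute and a tool call to move; the robot and the scene stay as the last step left them, time stands still between calls to the robot, and variables do not carry over. Pictures are saved under pics/ and viewed, and the job is handed in when it is done.

Besides the shell and the picture viewer there is one more tool, called after ">>>" in YAML: its name, and indented under it one key for each argument. jog_arm: Moves the arm, as the interface text tells. Its arguments: {"type":"object","properties":{"motion":{"type":"array","items":{"type":"number"}},"gripper":{"type":"number"}},"required":["motion"]}

```bash
mkdir -p pics; ls; python3 - <<'E'
from rig import bot
import cv2,numpy as np
s=bot.read_state();print({k:np.round(v,3).tolist() for k,v in s.items()})
for n in("side","top"):
    p,d=bot.capture(n);cv2.imwrite(f"pics/{n}0.png",p[:,:,::-1]);np.savez(f"pics/{n}0.npz",p=p,d=d)
    c=bot.get_calibration(n);print(n,{k:np.round(v,3).tolist() for k,v in c.items()})
E
```

```text
pics
{'time_s': 0.0, 'joint_positions': [-78.409, 30.279, 82.156, -0.001, 67.687, -10.228], 'qvel': [-0.03, 0.111, -0.038, 0.002, -0.057, -0.015], 'tau': [0.001, -44.003, -17.659, 0.063, 0.058, -0.0], 'position': [0.232, -0.58, 0.244], 'tcp_rot': [[-0.928, -0.0, 0.372], [-0.372, 0.002, -0.928], [-0.0, -1.0, -0.002]], 'force': [0.501, -0.325, -0.102], 'moment': [-0.001, 0.016, 0.021], 'opening': 1.001}
side {'mtx': [[361.291, 0.0, 249.12], [0.0, 361.291, 185.613], [0.0, 0.0, 1.0]], 'pose': [[-0.685, 0.41, -0.602, -0.033], [-0.729, -0.379, 0.57, 0.574], [0.005, 0.829, 0.559, 0.65], [0.0, 0.0, 0.0, 1.0]]}
top {'mtx': [[494.825, 0.0, 256.695], [0.0, 494.825, 187.457], [0.0, 0.0, 1.0]], 'pose': [[0.018, 0.999, -0.045, 0.473], [-1.0, 0.017, -0.018, -0.028], [-0.018, 0.045, 0.999, 1.543], [0.0, 0.0, 0.0, 1.0]]}
```

View pics/side0.png

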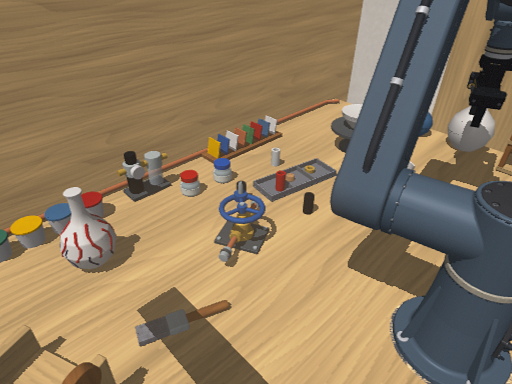

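View pics/top0.png

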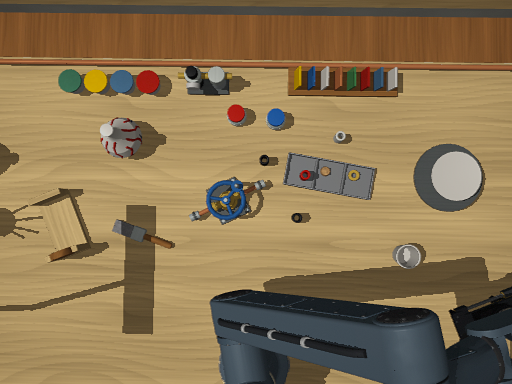

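The side view shows the wheel at about (242,208) with its pin near (241,188), and the red sleeve standing in the tray at about (281,181). In the top view the wheel is at (227,200) and the sleeve at (305,175), in the tray's left compartment. I'll zoom in on both.

```bash
python3 - <<'E'
import cv2,numpy as np
t=cv2.imread("pics/top0.png")[130:240,180:390];s=cv2.imread("pics/side0.png")[140:270,200:345]
cv2.imwrite("pics/tz.png",cv2.resize(t,None,fx=3.8,fy=3.8,interpolation=cv2.INTER_CUBIC))
cv2.imwrite("pics/sz.png",cv2.resize(s,None,fx=4.5,fy=4.5,interpolation=cv2.INTER_CUBIC))
E
```

```text
(no output)
```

View pics/tz.png

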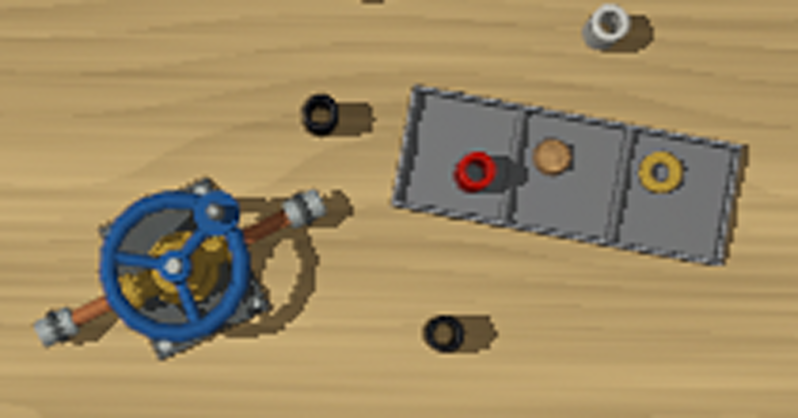

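View pics/sz.png

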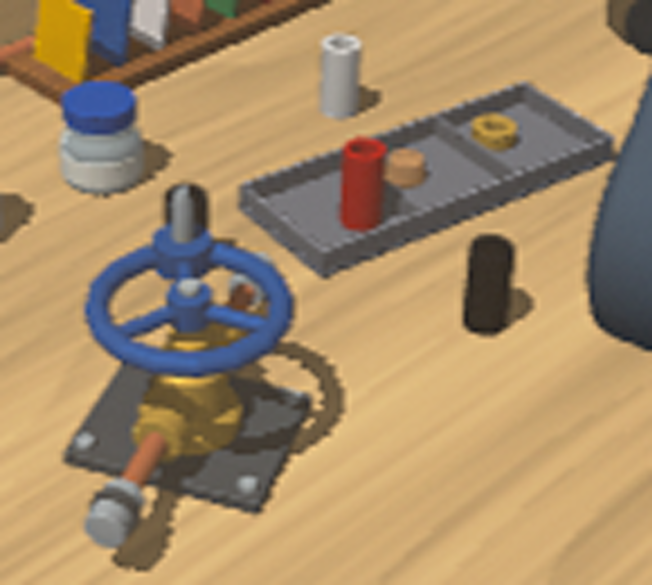

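```bash
cat > h.py <<'E'
import cv2,numpy as np
from rig import bot
def ray(n,u,v):
    c=bot.get_calibration(n);K=np.array(c["mtx"]);P=np.array(c["pose"])
    d=np.array([(u-K[0,2])/K[0,0],-(v-K[1,2])/K[1,1],-1.0]);return P[:3,3],P[:3,:3]@d
def onz(n,u,v,z):
    o,d=ray(n,u,v);return o+d*(z-o[2])/d[2]
def cloud(n,m,D):
    vs,us=np.nonzero(m&(D>0));return us,vs,np.array([ (lambda o,d:o+d*D[v,u])(*ray(n,u,v)) for u,v in zip(us,vs)])
def tri(n1,p1,n2,p2):
    o1,d1=ray(n1,*p1);o2,d2=ray(n2,*p2)
    s=np.linalg.lstsq(np.c_[d1,-d2],o2-o1,rcond=None)[0]
    a=o1+s[0]*d1;b=o2+s[1]*d2;return (a+b)/2,np.linalg.norm(a-b)
E
python3 - <<'E'
from h import *
for n,box in(("top",(290,320,160,190)),("side",(270,292,165,196))):
    z=np.load(f"pics/{n}0.npz");p,D=z["p"],z["d"];h=cv2.cvtColor(p,cv2.COLOR_RGB2HSV).astype(int)
    B=np.zeros(D.shape,bool);B[box[2]:box[3],box[0]:box[1]]=1
    red=((h[...,0]<6)|(h[...,0]>174))&(h[...,1]>150)&(h[...,2]>50)&B
    us,vs,C=cloud(n,red,D);print(n,"red",red.sum(),us.min(),us.max(),vs.min(),vs.max(),C.min(0),C.max(0))
    t=C[:,2]>0.055;print(" top pts",t.sum(),C[t].mean(0),(C[t].min(0)+C[t].max(0))/2, np.ptp(C[t],axis=0))
    if n=="top":
        hull=cv2.convexHull(np.c_[us,vs][t].astype(np.int32));(c,r)=cv2.minEnclosingCircle(hull);print(c,r,onz(n,*c,.064))
        print("hull el",cv2.fitEllipse(hull))
    if n=="side":
        # top and bottom
        print(onz(n,(us.min()+us.max())/2,vs[t].mean(),.064))
    B[:]=0
    if n=="top":B[172:225,198:255]=1
    else:B[185:228,212:272]=1
    bl=(h[...,0]>100)&(h[...,0]<125)&(h[...,1]>120)&(h[...,2]>40)&B
    us,vs,C=cloud(n,bl,D);print("blue",bl.sum(),C.min(0),C.max(0),np.percentile(C[:,2],[5,25,50,75,95]))
    cn=max(cv2.findContours(bl.astype(np.uint8),cv2.RETR_EXTERNAL,cv2.CHAIN_APPROX_NONE)[0],key=cv2.contourArea)
    e=cv2.fitEllipse(cn);print("ellipse",e)
    for zz in(.09,.1,.106):print(zz,onz(n,*e[0],zz))
z=np.load("pics/top0.npz");p,D=z["p"],z["d"]
us,vs,C=cloud("top",(np.indices(D.shape)[0]//22==8)|True,D) if 0 else (0,0,0)
print((D[178:206,220:246]*1000).astype(int))
E
```

```text
top red 68 300 309 170 180 [ 0.56685919 -0.15629714  0.00279544] [ 0.59426848 -0.1292027   0.07075841]
 top pts 51 [ 0.58075469 -0.14374815  0.06468132] [ 0.58085211 -0.14274992  0.06343069] [0.02683272 0.02709444 0.01465544]
(304.7295227050781, 174.43443298339844) 4.981993675231934 [ 0.58108384 -0.1434054   0.064     ]
hull el ((304.8724365234375, 174.5590057373047), (9.221574783325195, 10.078615188598633), 61.19093322753906)
blue 649 [0.44425554 0.03232139 0.00636318] [0.55853497 0.14412975 0.11429309] [0.09654839 0.10008102 0.10244221 0.10504318 0.10923757]
ellipse ((226.05035400390625, 199.22933959960938), (37.76862335205078, 40.25232696533203), 33.15997314453125)
0.09 [0.50228573 0.08862586 0.09      ]
0.1 [0.50208357 0.08782562 0.1       ]
0.106 [0.50196228 0.08734548 0.106     ]
side red 163 276 285 171 190 [ 0.56789308 -0.18171768  0.00702635] [ 0.63659591 -0.1279581   0.0681072 ]
 top pts 55 [ 0.58112698 -0.14072492  0.06200086] [ 0.58178155 -0.14165231  0.06166654] [0.02777693 0.02738842 0.01288134]
[ 0.57927811 -0.1379497   0.064     ]
blue 473 [0.44387554 0.03981621 0.090
[... 3407 characters left out ...]
440 1438 1435 1442 1441]
 [1486 1488 1442 1439 1436 1430 1436 1440 1435 1432 1467 1486 1483 1489
  1509 1513 1523 1532 1536 1536 1536 1444 1446 1441 1443 1445]
 [1482 1487 1438 1441 1444 1432 1440 1434 1437 1445 1480 1477 1486 1484
  1516 1520 1522 1533 1535 1536 1533 1438 1435 1444 1444 1530]
 [1489 1486 1487 1438 1439 1437 1438 1439 1443 1474 1479 1480 1480 1488
  1514 1518 1520 1531 1539 1534 1533 1442 1445 1440 1441 1530]
 [1498 1488 1486 1481 1489 1471 1442 1444 1440 1483 1487 1485 1486 1515
  1515 1523 1518 1534 1534 1534 1451 1444 1441 1441 1439 1531]
 [1491 1497 1490 1487 1479 1480 1441 1438 1441 1447 1489 1485 1502 1521
  1523 1519 1539 1539 1533 1533 1443 1442 1437 1442 1450 1528]]
```

```bash
python3 - <<'E'
from h import *
from scipy.optimize import least_squares
z=np.load("pics/top0.npz");p,D=z["p"],z["d"];h=cv2.cvtColor(p,cv2.COLOR_RGB2HSV).astype(int)
B=np.zeros(D.shape,bool);B[178:195,228:246]=1
us,vs,C=cloud("top",B&(D<1.425),D);print("pin px",us.mean(),vs.mean(),C[:,2].min(),C[:,2].max())
pin=onz("top",us.mean(),vs.mean(),.133);print("pin top",pin)
B[:]=0;B[172:225,198:255]=1
bl=(h[...,0]>100)&(h[...,0]<125)&(h[...,1]>120)&B&(D<1.47)
cn=max(cv2.findContours(bl.astype(np.uint8),cv2.RETR_EXTERNAL,cv2.CHAIN_APPROX_NONE)[0],key=cv2.contourArea)[:,0]
W=np.array([onz("top",u,v,.098) for u,v in cn]);W=W[np.hypot(*(W-pin)[:,:2].T)>.03]
f=least_squares(lambda q:np.hypot(W[:,0]-q[0],W[:,1]-q[1])-q[2],[.5,.09,.059],loss="soft_l1",f_scale=.002)
print("hub fit",f.x)
# nut: brighter grey at centre
B[:]=0;B[194:206,219:232]=1
g=B&(h[...,1]<60)&(h[...,2]>120);us,vs,C=cloud("top",g,D);print("nut",us,vs,onz("top",us.mean(),vs.mean(),.11))
print("dist",np.hypot(*(pin-f.x)[:2]), "angle",np.degrees(np.arctan2(*(pin[:2]-f.x[:2])[::-1])))
# side: pin tip pixels
z=np.load("pics/side0.npz");p,D=z["p"],z["d"]
B=np.zeros(D.shape,bool);B[176:196,230:255]=1
us,vs,C=cloud("side",B,D);k=(C[:,2]>.113)&(C[:,2]<.15)&(np.hypot(C[:,0]-pin[0],C[:,1]-pin[1])<.03)
print("side pin",k.sum(),C[k].mean(0),us[k].mean(),vs[k].mean(),us[k].min(),us[k].max(),vs[k].min(),vs[k].max())
for zz in (.12,.126,.13):print(onz("side",us[k].mean(),vs[k].mean(),zz))
print("red side: centre mid", onz("side",280.5,180.5,.034))
E
```

```text
pin px 235.88235294117646 185.41176470588235 0.12821860909588567 0.14335151370414656
pin top [0.54136419 0.05788556 0.133     ]
hub fit [0.50095313 0.08903058 0.05605944]
nut [225 226 224 225 226 224 225 226 224 225 226] [198 198 199 199 199 200 200 200 201 201 201] [0.50065265 0.08978666 0.11      ]
dist 0.0510202556836932 angle -37.62163933792322
side pin 48 [0.54128304 0.06131836 0.12809506] 240.14583333333334 186.60416666666666 238 242 181 192
[0.5502393  0.05332655 0.12      ]
[0.54362807 0.05922096 0.126     ]
[0.53922058 0.06315056 0.13      ]
red side: centre mid [ 0.58475548 -0.14627868  0.034     ]
```

Measured positions:
- Sleeve: (0.581, -0.143), top at about 0.064.
- Pin: (0.5415, 0.058).
- Hub: (0.501, 0.089). The pin radius comes out at 51 mm against 52 mm given, which agrees.

The sizes and heights fit too. I'll move above the sleeve with the jaw axis turned to +45°, so the side camera can see between the fingers.

>>> jog_arm:
  motion: [-35,0,-20,0,-8,0,-70,0,-39,0,-16,0,-104,0,-59,0,-24,0,-139,0,-79,0,-32,0,-174,0,-98,0,-40,0,-209,0,-118,0,-48,0,-243,0,-138,0,-56,0,-278,0,-158,0,-64,0,-313,0,-177,0,-72,0,-348,0,-197,0,-80,0,-382,0,-217,0,-88,0,-417,0,-236,0,-96,0,-452,0,-256,0,-104,0,-486.5,0,-275.7,0,-113,0,-486.5,0,-275.7,0,-113,0,-486.5,0,-275.7,0,-113,0]
  gripper: 1

```text
time_s: 2.1
position: [0.5809, -0.1435, 0.2441]
tcp_rot: [[0.704, -0.001, 0.71], [-0.71, -0.0, 0.704], [-0.001, -1.0, -0.001]]
force: [0.1, -0.4, 0.9]
opening: 0.997
```

```bash
cat > st.py <<'E'
from h import *
def st():
    s=bot.read_state();print({k:np.round(s[k],4).tolist() for k in("time_s","joint_positions","position","tcp_rot","force","opening")});return s
E
python3 - <<'E'
from st import *
s=st();R=np.array(s["tcp_rot"]);print((R.T@(np.array([.581,-.1432,.050])-s["position"])*1000).round(1))
E
```

```text
{'time_s': 2.1, 'joint_positions': [-24.5505, 28.216, 86.0116, -0.0365, 65.8452, -69.32], 'position': [0.5809, -0.1435, 0.2441], 'tcp_rot': [[0.7044, -0.0014, 0.7098], [-0.7098, -0.0, 0.7044], [-0.001, -1.0, -0.001]], 'force': [0.0598, -0.3868, 0.8511], 'opening': 0.9972}
[  0.  194.1   0.5]
```

>>> jog_arm:
  motion: [0,40,0,0,0,0,0,80,0,0,0,0,0,120,0,0,0,0,0,150,0,0,0,0,0,175,0,0,0,0,0,188,0,0,0,0,0,194,0,0,0,0,0,194,0,0,0,0]

```text
time_s: 3.1
position: [0.5816, -0.1439, 0.0509]
tcp_rot: [[0.704, 0.0, 0.71], [-0.71, -0.0, 0.704], [0.0, -1.0, 0.0]]
force: [1.0, -0.5, 0.2]
opening: 0.999
```

```bash
python3 - <<'E'
from st import *
s=st();p,d=bot.capture("side");cv2.imwrite("pics/side1.png",p[:,:,::-1])
cv2.imwrite("pics/s1z.png",cv2.resize(p[100:230,220:365,::-1],None,fx=4.5,fy=4.5,interpolation=cv2.INTER_CUBIC))
E
```

```text
{'time_s': 3.1, 'joint_positions': [-24.5706, 43.7032, 93.5078, -0.0052, 42.7626, -69.3495], 'position': [0.5816, -0.1439, 0.0509], 'tcp_rot': [[0.7044, 0.0004, 0.7098], [-0.7098, -0.0002, 0.7044], [0.0005, -1.0, 0.0001]], 'force': [0.9665, -0.5173, 0.2277], 'opening': 0.9994}
```

View pics/s1z.png

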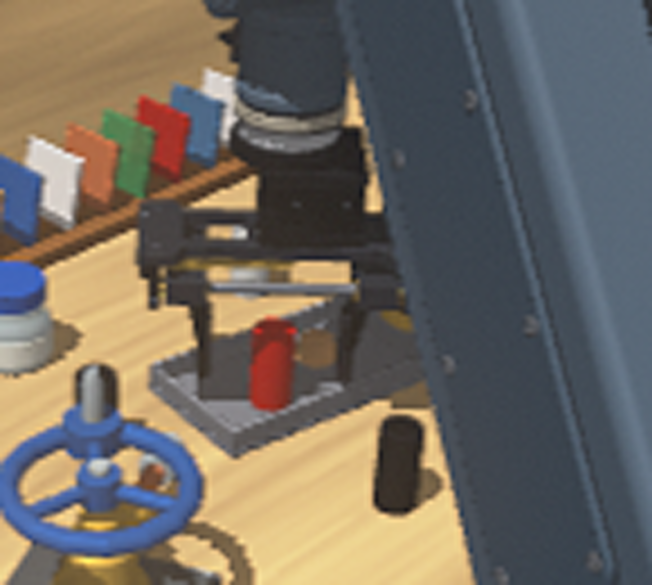

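The side picture shows the sleeve standing between the open fingers, around zoomed (272,365), with both fingertips clear of the tray. I'll close the gripper.

>>> jog_arm:
  motion: [0,0,0,0,0,0,0,0,0,0,0,0,0,0,0,0,0,0,0,0,0,0,0,0,0,0,0,0,0,0,0,0,0,0,0,0,0,0,0,0,0,0,0,0,0,0,0,0]
  gripper: 0

```text
time_s: 4.15
position: [0.5815, -0.1434, 0.0505]
tcp_rot: [[0.705, -0.0, 0.709], [-0.709, 0.0, 0.705], [-0.0, -1.0, 0.0]]
force: [1.0, -0.2, -0.7]
opening: 0.341
```

>>> jog_arm:
  motion: [0,-15,0,0,0,0,0,-45,0,0,0,0,0,-80,0,0,0,0,0,-120,0,0,0,0,0,-150,0,0,0,0,0,-160,0,0,0,0,-17,-160,11,0,0,0,-43,-160,28,0,0,0,-77,-160,51,0,0,0,-111,-160,74,0,0,0,-141,-160,94,0,0,0,-163,-160,108,0,0,0,-171,-160,113.5,0,0,0,-171,-160,113.5,0,0,0,-171,-160,113.5,0,0,0]

```text
time_s: 6.02
position: [0.5416, 0.0572, 0.2102]
tcp_rot: [[0.704, -0.0, 0.71], [-0.71, -0.0, 0.704], [-0.0, -1.0, -0.0]]
force: [-0.5, 0.1, -0.9]
opening: 0.341
```

```bash
python3 - <<'E'
from st import *
s=st();p,d=bot.capture("side");cv2.imwrite("pics/side2.png",p[:,:,::-1]);np.savez("pics/side2.npz",p=p,d=d)
cv2.imwrite("pics/s2z.png",cv2.resize(p[120:250,180:325,::-1],None,fx=4.5,fy=4.5,interpolation=cv2.INTER_CUBIC))
p,d=bot.capture("top");cv2.imwrite("pics/top2.png",p[:,:,::-1])
E
```

```text
{'time_s': 6.025, 'joint_positions': [-5.7201, 26.6359, 95.7451, -0.0232, 57.6363, -50.4917], 'position': [0.5416, 0.0572, 0.2102], 'tcp_rot': [[0.7044, -0.0003, 0.7098], [-0.7098, -0.0003, 0.7044], [-0.0, -1.0, -0.0005]], 'force': [-0.4951, 0.0849, -0.9137], 'opening': 0.3409}
```

View pics/s2z.png

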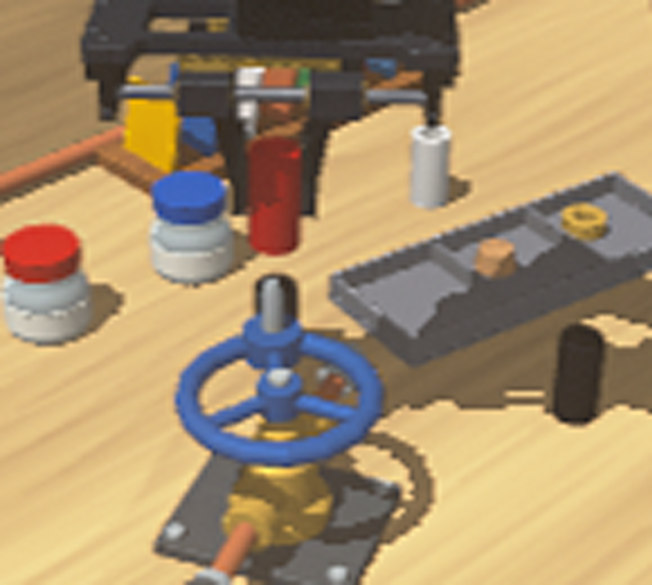

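View pics/top2.png

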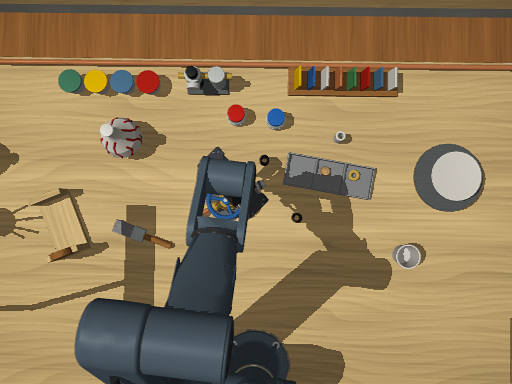

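```bash
python3 - <<'E'
from h import *
c=bot.get_calibration("side");K=np.array(c["mtx"]);P=np.linalg.inv(np.array(c["pose"]))
def pr(x):
    q=P[:3,:3]@np.array(x)+P[:3,3];return np.round([K[0,0]*q[0]/-q[2]+K[0,2],K[1,1]*-q[1]/-q[2]+K[1,2]],1)
for z in(.164,.224):print("sleeve",z,pr([.5416,.0572,z]))
for z in(.106,.14):print("pin",z,pr([.5415,.058,z]))
z=np.load("pics/side2.npz");p,D=z["p"],z["d"];h=cv2.cvtColor(p,cv2.COLOR_RGB2HSV).astype(int)
B=np.zeros(D.shape,bool);B[148:180,230:252]=1
red=((h[...,0]<6)|(h[...,0]>174))&(h[...,1]>150)&(h[...,2]>50)&B
for v in range(148,178):
    u=np.nonzero(red[v])[0]
    if len(u):print(v,u.min(),u.max(),end="; ")
B[:]=0;B[176:196,230:255]=1
print()
us,vs,C=cloud("side",B,D);k=(C[:,2]>.11)&(C[:,2]<.15)&(np.hypot(C[:,0]-.5415,C[:,1]-.058)<.03)
for v in range(178,196):
    u=us[k&(vs==v)]
    if len(u):print(v,u.min(),u.max(),end="; ")
E
```

```text
sleeve 0.164 [241.2 174.2]
sleeve 0.224 [241.  153.3]
pin 0.106 [241.1 193.1]
pin 0.14 [241.  182.2]
151 238 244; 152 236 245; 153 236 246; 154 235 246; 155 236 246; 156 236 246; 157 236 245; 158 236 245; 159 236 245; 160 236 245; 161 236 245; 162 236 245; 163 236 245; 164 236 245; 165 236 245; 166 236 245; 167 236 245; 168 236 245; 169 236 245; 170 236 245; 171 236 245; 172 235 245; 173 235 245; 174 236 245; 175 237 244; 176 240 241; 
181 240 241; 182 239 241; 183 239 242; 184 239 242; 185 238 242; 186 238 242; 187 238 242; 188 238 242; 189 238 242; 190 238 242; 191 238 242; 192 239 242; 193 241 241;
```

The sleeve (column about 240.5) and the pin (about 240.2) line up to within 1 mm, and the rows match the projected heights. I'll lower it.

>>> jog_arm:
  motion: [0,10,0,0,0,0,0,18,0,0,0,0,0,23,0,0,0,0,0,28,0,0,0,0,0,33,0,0,0,0,0,38,0,0,0,0,0,43,0,0,0,0,0,48,0,0,0,0,0,52,0,0,0,0,0,52,0,0,0,0]

```text
time_s: 7.38
position: [0.5413, 0.0579, 0.1582]
tcp_rot: [[0.705, -0.001, 0.709], [-0.709, 0.0, 0.705], [-0.001, -1.0, -0.0]]
force: [0.5, -0.9, -0.6]
opening: 0.337
```

>>> jog_arm:
  motion: [0,2,0,0,0,0,0,4,0,0,0,0,0,5,0,0,0,0,0,6,0,0,0,0,0,7,0,0,0,0,0,7,0,0,0,0]

```text
time_s: 8.12
position: [0.5416, 0.0579, 0.1524]
tcp_rot: [[0.705, 0.001, 0.709], [-0.709, -0.0, 0.705], [0.0, -1.0, 0.0]]
force: [-0.9, -0.1, 5.4]
opening: 0.343
```

```bash
cat > look.py <<'E'
from st import *
import sys
s=st();p,d=bot.capture("side");np.savez(f"pics/{sys.argv[1]}.npz",p=p,d=d)
cv2.imwrite(f"pics/{sys.argv[1]}.png",cv2.resize(p[120:250,180:325,::-1],None,fx=4.5,fy=4.5,interpolation=cv2.INTER_CUBIC))
E
python3 look.py s3
```

```text
{'time_s': 8.125, 'joint_positions': [-5.6578, 31.4991, 98.6406, -0.0054, 49.8271, -50.4793], 'position': [0.5416, 0.0579, 0.1524], 'tcp_rot': [[0.7049, 0.0006, 0.7093], [-0.7093, -0.0001, 0.7049], [0.0005, -1.0, 0.0003]], 'force': [-0.9047, -0.1043, 5.3795], 'opening': 0.3433}
```

View pics/s3.png

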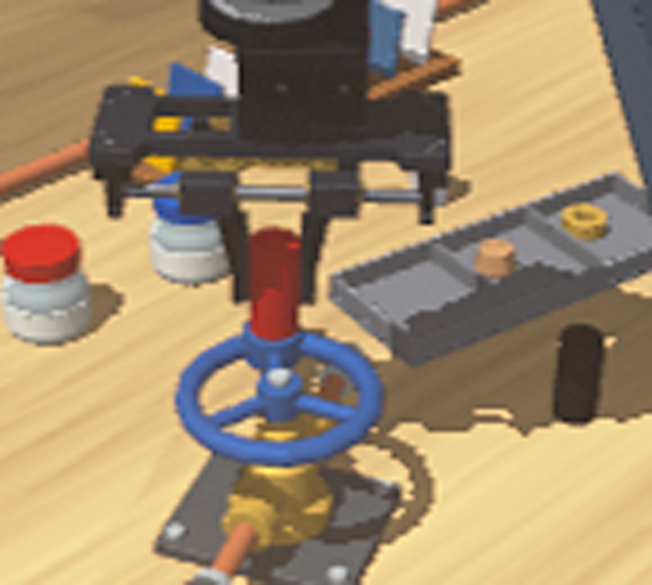

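The sleeve is seated: its lower end sits on the boss at zoomed (272,338), with 5.4 N of contact at the expected height. Next I'll work out the winding rows in the tool's x and z, relative to the current pose.

```bash
cat > arc.py <<'E'
import sys,numpy as np
a0,step,n=map(float,sys.argv[1:4])  # start phi, step, rows (deg)
f=lambda a:52*np.array([np.cos(np.radians(a+45.2)),np.sin(np.radians(a+45.2))])
for i in range(1,int(n)+1):
    d=f(a0+i*step)-f(a0);print(f"{a0+i*step:.0f}: {d[0]:.1f}, 0, {d[1]:.1f}, 0, 0, 0")
E
python3 arc.py -37.4 -8 12
```

```text
-45: 0.5, 0, -7.2, 0, 0, 0
-53: -0.1, 0, -14.5, 0, 0, 0
-61: -1.6, 0, -21.6, 0, 0, 0
-69: -4.1, 0, -28.4, 0, 0, 0
-77: -7.5, 0, -34.8, 0, 0, 0
-85: -11.8, 0, -40.6, 0, 0, 0
-93: -16.9, 0, -45.8, 0, 0, 0
-101: -22.6, 0, -50.3, 0, 0, 0
-109: -28.9, 0, -53.9, 0, 0, 0
-117: -35.6, 0, -56.6, 0, 0, 0
-125: -42.7, 0, -58.3, 0, 0, 0
-133: -49.9, 0, -59.0, 0, 0, 0
```

>>> jog_arm:
  motion: [0.5,-0.5,-7.2,0,0,0,-0.1,-0.5,-14.5,0,0,0,-1.6,-0.5,-21.6,0,0,0,-4.1,-0.5,-28.4,0,0,0,-7.5,-0.5,-34.8,0,0,0,-11.8,-0.5,-40.6,0,0,0,-16.9,-0.5,-45.8,0,0,0,-22.6,-0.5,-50.3,0,0,0,-28.9,-0.5,-53.9,0,0,0,-35.6,-0.5,-56.6,0,0,0,-35.6,-0.5,-56.6,0,0,0]

```text
time_s: 9.55
position: [0.4755, 0.0432, 0.1523]
tcp_rot: [[0.705, -0.001, 0.709], [-0.709, -0.0, 0.705], [-0.0, -1.0, -0.001]]
force: [1.3, 1.4, 7.9]
opening: 0.343
```

```bash
python3 look.py s4; python3 arc.py -117.4 -8 26
```

```text
{'time_s': 9.55, 'joint_positions': [-8.2348, 27.561, 108.0509, -0.0324, 44.4156, -53.0586], 'position': [0.4755, 0.0432, 0.1523], 'tcp_rot': [[0.7052, -0.0005, 0.709], [-0.709, -0.0003, 0.7052], [-0.0001, -1.0, -0.0006]], 'force': [1.2516, 1.445, 7.9234], 'opening': 0.3426}
-125: -7.0, 0, -1.7, 0, 0, 0
-133: -14.3, 0, -2.5, 0, 0, 0
-141: -21.5, 0, -2.2, 0, 0, 0
-149: -28.7, 0, -0.9, 0, 0, 0
-157: -35.5, 0, 1.4, 0, 0, 0
-165: -42.1, 0, 4.6, 0, 0, 0
-173: -48.1, 0, 8.6, 0, 0, 0
-181: -53.4, 0, 13.5, 0, 0, 0
-189: -58.1, 0, 19.1, 0, 0, 0
-197: -61.9, 0, 25.3, 0, 0, 0
-205: -64.8, 0, 31.9, 0, 0, 0
-213: -66.8, 0, 38.9, 0, 0, 0
-221: -67.8, 0, 46.1, 0, 0, 0
-229: -67.8, 0, 53.3, 0, 0, 0
-237: -66.7, 0, 60.5, 0, 0, 0
-245: -64.7, 0, 67.5, 0, 0, 0
-253: -61.7, 0, 74.1, 0, 0, 0
-261: -57.9, 0, 80.2, 0, 0, 0
-269: -53.2, 0, 85.8, 0, 0, 0
-277: -47.8, 0, 90.6, 0, 0, 0
-285: -41.7, 0, 94.6, 0, 0, 0
-293: -35.2, 0, 97.8, 0, 0, 0
-301: -28.3, 0, 100.0, 0, 0, 0
-309: -21.2, 0, 101.2, 0, 0, 0
-317: -13.9, 0, 101.5, 0, 0, 0
-325: -6.7, 0, 100.7, 0, 0, 0
```

View pics/s4.png

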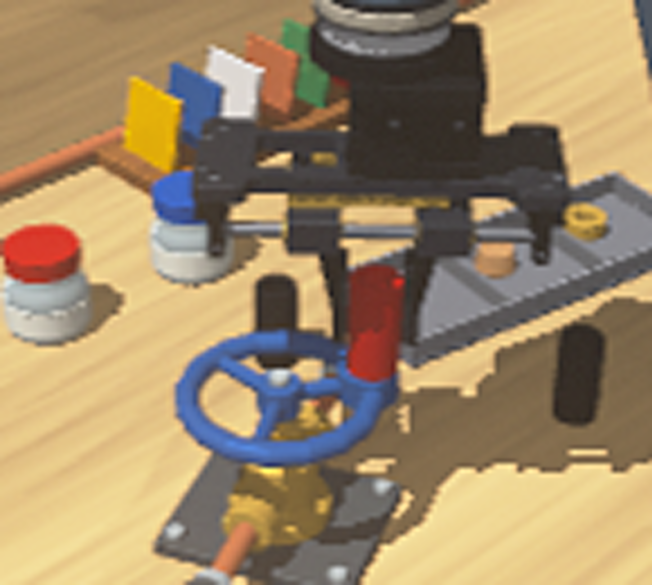

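The wheel has followed by 80°, with the sleeve upright and down at zoomed (372,325). The stop may come at any point from here, so I'll go in 16° steps and watch the force.

>>> jog_arm:
  motion: [-7,-0.5,-1.7,0,0,0,-14.3,-0.5,-2.5,0,0,0,-14.3,-0.5,-2.5,0,0,0]

```text
time_s: 9.98
position: [0.4631, 0.0522, 0.1524]
tcp_rot: [[0.705, -0.002, 0.709], [-0.709, 0.001, 0.705], [-0.002, -1.0, -0.001]]
force: [1.0, 1.5, 2.9]
opening: 0.341
```

>>> jog_arm:
  motion: [-7.2,0,0.3,0,0,0,-14.4,0,1.6,0,0,0,-14.4,0,1.6,0,0,0]

```text
time_s: 10.35
position: [0.4542, 0.0637, 0.1524]
tcp_rot: [[0.705, -0.002, 0.709], [-0.709, 0.001, 0.705], [-0.002, -1.0, -0.001]]
force: [0.4, 0.4, 1.6]
opening: 0.342
```

>>> jog_arm:
  motion: [-6.8,0,2.3,0,0,0,-13.4,0,5.5,0,0,0,-13.4,0,5.5,0,0,0]

```text
time_s: 10.72
position: [0.4491, 0.0771, 0.1524]
tcp_rot: [[0.705, -0.001, 0.709], [-0.709, 0.001, 0.705], [-0.001, -1.0, -0.0]]
force: [0.4, 1.0, 0.9]
opening: 0.341
```

>>> jog_arm:
  motion: [-6,0,4,0,0,0,-11.3,0,8.9,0,0,0,-11.3,0,8.9,0,0,0]

```text
time_s: 11.1
position: [0.4475, 0.0914, 0.1524]
tcp_rot: [[0.705, -0.001, 0.709], [-0.709, 0.001, 0.705], [-0.001, -1.0, -0.0]]
force: [-1.1, 1.2, 0.1]
opening: 0.342
```

>>> jog_arm:
  motion: [-4.7,0,5.6,0,0,0,-8.5,0,11.8,0,0,0,-8.5,0,11.8,0,0,0]

```text
time_s: 11.48
position: [0.451, 0.1056, 0.1525]
tcp_rot: [[0.705, 0.001, 0.709], [-0.709, 0.0, 0.705], [0.0, -1.0, 0.001]]
force: [-0.1, 1.0, -0.1]
opening: 0.341
```

```bash
python3 look.py s5
```

```text
{'time_s': 11.475, 'joint_positions': [-0.6978, 26.6999, 110.0578, 0.038, 43.1956, -45.5764], 'position': [0.451, 0.1056, 0.1525], 'tcp_rot': [[0.7053, 0.0008, 0.7089], [-0.7089, 0.0004, 0.7053], [0.0003, -1.0, 0.0009]], 'force': [-0.0676, 0.9934, -0.1309], 'opening': 0.3411}
```

View pics/s5.png

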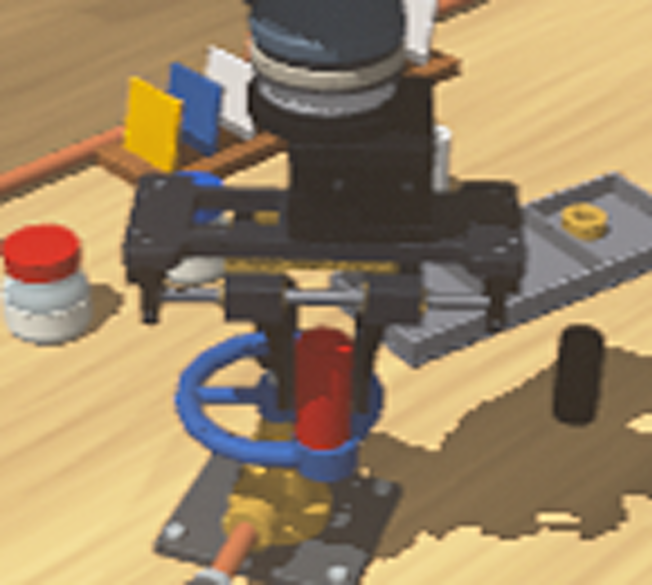

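The sleeve is still on the boss, wound to -197°, with no stop felt yet. I'll continue.

>>> jog_arm:
  motion: [-2.9,0.3,6.6,0,0,0,-4.9,0.3,13.6,0,0,0,-4.9,0.3,13.6,0,0,0]

```text
time_s: 11.9
position: [0.4571, 0.1189, 0.1524]
tcp_rot: [[0.705, 0.001, 0.709], [-0.709, 0.001, 0.705], [-0.0, -1.0, 0.001]]
force: [-0.9, 1.9, 3.9]
opening: 0.342
```

>>> jog_arm:
  motion: [-1,0,7.2,0,0,0,-1,0,14.4,0,0,0,-1,0,14.4,0,0,0]

```text
time_s: 12.28
position: [0.4671, 0.1298, 0.1524]
tcp_rot: [[0.705, 0.001, 0.71], [-0.71, 0.001, 0.705], [0.0, -1.0, 0.002]]
force: [-0.6, 3.5, 4.6]
opening: 0.341
```

>>> jog_arm:
  motion: [1.1,0,7.2,0,0,0,3.1,0,14.2,0,0,0,3.1,0,14.2,0,0,0]

```text
time_s: 12.65
position: [0.4798, 0.1371, 0.1524]
tcp_rot: [[0.705, 0.003, 0.709], [-0.709, 0.001, 0.705], [0.001, -1.0, 0.003]]
force: [-0.4, 1.8, 2.1]
opening: 0.343
```

>>> jog_arm:
  motion: [3,0,6.6,0,0,0,6.8,0,12.7,0,0,0,6.8,0,12.7,0,0,0]

```text
time_s: 13.02
position: [0.4933, 0.1412, 0.1524]
tcp_rot: [[0.704, 0.002, 0.71], [-0.71, 0.001, 0.704], [0.001, -1.0, 0.002]]
force: [-0.4, 2.5, 2.3]
opening: 0.338
```

>>> jog_arm:
  motion: [4.7,0,5.6,0,0,0,10.1,0,10.4,0,0,0,10.1,0,10.4,0,0,0]

```text
time_s: 13.4
position: [0.5081, 0.1408, 0.1524]
tcp_rot: [[0.705, 0.003, 0.709], [-0.709, -0.0, 0.705], [0.002, -1.0, 0.002]]
force: [1.3, 0.9, 2.8]
opening: 0.34
```

>>> jog_arm:
  motion: [6.1,0,4,0,0,0,12.6,0,7.2,0,0,0,12.6,0,7.2,0,0,0]

```text
time_s: 13.78
position: [0.5223, 0.137, 0.1524]
tcp_rot: [[0.705, 0.003, 0.71], [-0.71, 0.0, 0.705], [0.002, -1.0, 0.002]]
force: [1.9, 1.7, 3.6]
opening: 0.339
```

>>> jog_arm:
  motion: [6.9,0,2.2,0,0,0,14,0,3.4,0,0,0,14,0,3.4,0,0,0]

```text
time_s: 14.15
position: [0.5343, 0.1288, 0.1524]
tcp_rot: [[0.705, 0.002, 0.709], [-0.709, -0.001, 0.705], [0.002, -1.0, 0.001]]
force: [2.8, 1.9, 3.7]
opening: 0.339
```

```bash
python3 look.py s6; python3 arc.py -309.4 -8 2;  python3 arc.py -325.4 -8 2; python3 arc.py -341.4 -8 2; python3 arc.py -357.4 -8 2; python3 arc.py -373.4 -8 2;python3 arc.py -389.4 -8 2
```

```text
{'time_s': 14.15, 'joint_positions': [1.9305, 31.7714, 97.989, -0.0816, 50.1243, -42.8352], 'position': [0.5343, 0.1288, 0.1524], 'tcp_rot': [[0.7049, 0.002, 0.7093], [-0.7093, -0.001, 0.7049], [0.0022, -1.0, 0.0007]], 'force': [2.8195, 1.881, 3.7332], 'opening': 0.3391}
-317: 7.3, 0, 0.2, 0, 0, 0
-325: 14.5, 0, -0.6, 0, 0, 0
-333: 7.0, 0, -1.8, 0, 0, 0
-341: 13.7, 0, -4.5, 0, 0, 0
-349: 6.3, 0, -3.6, 0, 0, 0
-357: 12.0, 0, -8.1, 0, 0, 0
-365: 5.0, 0, -5.2, 0, 0, 0
-373: 9.3, 0, -11.1, 0, 0, 0
-381: 3.4, 0, -6.4, 0, 0, 0
-389: 5.8, 0, -13.2, 0, 0, 0
-397: 1.5, 0, -7.1, 0, 0, 0
-405: 2.0, 0, -14.3, 0, 0, 0
```

View pics/s6.png

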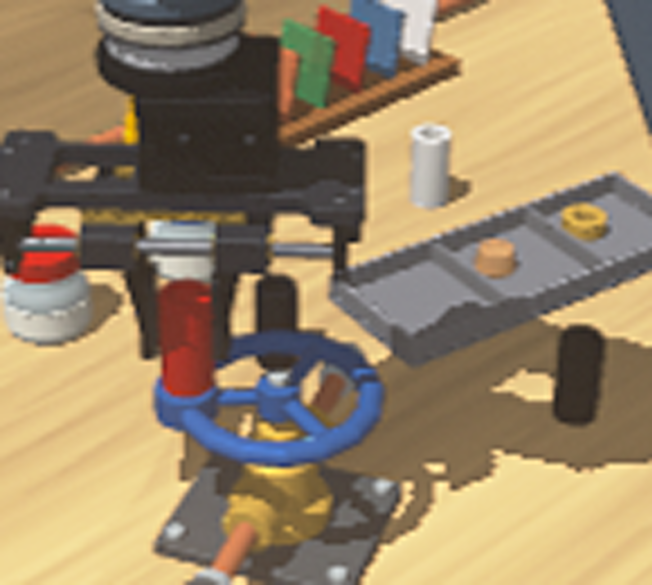

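The sleeve is still down and upright at zoomed (188,340). I'll continue.

>>> jog_arm:
  motion: [7.3,0,0.2,0,0,0,14.5,0,-0.6,0,0,0,14.5,0,-0.6,0,0,0]

```text
time_s: 14.58
position: [0.5437, 0.1179, 0.1524]
tcp_rot: [[0.705, 0.001, 0.709], [-0.709, -0.001, 0.705], [0.002, -1.0, 0.0]]
force: [0.7, -0.3, 4.0]
opening: 0.344
```

>>> jog_arm:
  motion: [7,0,-1.8,0,0,0,13.7,0,-4.5,0,0,0,13.7,0,-4.5,0,0,0]

```text
time_s: 14.95
position: [0.5476, 0.1108, 0.1524]
tcp_rot: [[0.702, -0.003, 0.712], [-0.712, 0.01, 0.702], [-0.009, -1.0, 0.005]]
force: [-1.9, 17.4, 7.7]
opening: 0.34
```

>>> jog_arm:
  motion: [6.3,0,-3.6,0,0,0,12,0,-8.1,0,0,0,12,0,-8.1,0,0,0]

```text
time_s: 15.32
position: [0.5521, 0.1041, 0.1531]
tcp_rot: [[0.699, 0.003, 0.715], [-0.715, 0.023, 0.699], [-0.015, -1.0, 0.018]]
force: [1.3, 40.1, 7.4]
opening: 0.331
```

The stop came at about -335°: force rose to 17 N and then 40 N, because the third call of that batch pushed on past it. I'll ease back to the stop and check how the sleeve sits.

>>> jog_arm:
  motion: [-5.7,0,4.5,0,0,0,-12,0,8.1,0,0,0,-12,0,8.1,0,0,0]

```text
time_s: 15.7
position: [0.5513, 0.1065, 0.1529]
tcp_rot: [[0.705, 0.005, 0.709], [-0.709, 0.0, 0.705], [0.003, -1.0, 0.004]]
force: [3.9, 3.4, 5.6]
opening: 0.329
```

```bash
python3 look.py s7
```

```text
{'time_s': 15.7, 'joint_positions': [-0.4808, 32.4023, 96.3749, 0.0389, 50.9319, -45.3502], 'position': [0.5513, 0.1065, 0.1529], 'tcp_rot': [[0.7052, 0.0051, 0.709], [-0.709, 0.0005, 0.7052], [0.0032, -1.0, 0.0039]], 'force': [3.9401, 3.4311, 5.5508], 'opening': 0.3293}
```

View pics/s7.png

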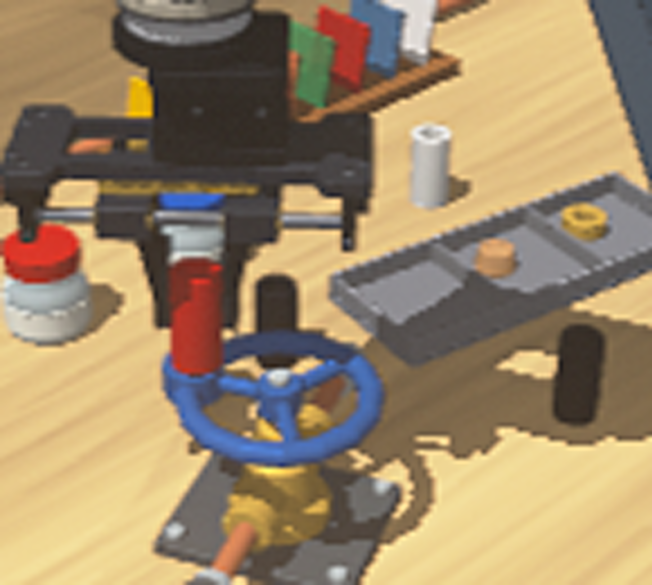

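```bash
cat > sl.py <<'E'
from h import *
import sys
# sleeve centre from side picture: mean column of lower part -> vertical plane; intersect with circle r=52 about hub
def sleeve(f):
    z=np.load(f"pics/{f}.npz");p,D=z["p"],z["d"];h=cv2.cvtColor(p,cv2.COLOR_RGB2HSV).astype(int)
    red=((h[...,0]<6)|(h[...,0]>174))&(h[...,1]>150)&(h[...,2]>50)
    us,vs,C=cloud("side",red,D);k=(C[:,2]>.1)&(C[:,2]<.175)&(np.hypot(C[:,0]-.5,C[:,1]-.09)<.09)
    us,vs,C=us[k],vs[k],C[k];m=C[:,2]<.155
    u=np.mean([(us[vs==v].min()+us[vs==v].max())/2 for v in range(vs.max()-6,vs.max()-2)])
    # axis line: at column u, plane; bottom edge front
    o,d=ray("side",u,vs.max());n=np.cross(d,[0,0,1])
    hub=np.array([.5008,.0892])
    best=[(abs(n[:2]@(hub+.052*np.array([np.cos(a),np.sin(a)])-o[:2]))/np.linalg.norm(n[:2]),np.degrees(a)) for a in np.radians(np.arange(-180,180,.5))]
    best.sort();print(f,"u",u,"rows",vs.min(),vs.max(),"cloud mean surf",C[m].mean(0).round(4),"z",C[:,2].min().round(3),C[:,2].max().round(3))
    # surface points lie ~12 mm in front of axis
    dh=d[:2]/np.linalg.norm(d[:2]);print("  centre est",(C[m].mean(0)[:2]+.0118*dh).round(4),"cands",[ (round(b[1],1),round(b[0]*1000,2)) for b in best[:6]])
for f in sys.argv[1:]:sleeve(f)
E
python3 sl.py s3 s4 s5 s6 s7
```

```text
s3 u 240.5 rows 171 195 cloud mean surf [0.5349 0.0659 0.1323] z 0.109 0.168
  centre est [0.5437 0.0581] cands [(np.float64(132.0), np.float64(0.17)), (np.float64(-35.5), np.float64(0.21)), (np.float64(-36.0), np.float64(0.24)), (np.float64(132.5), np.float64(0.28)), (np.float64(131.5), np.float64(0.63)), (np.float64(-35.0), np.float64(0.66))]
s4 u 262.125 rows 179 204 cloud mean surf [0.4695 0.0515 0.1321] z 0.107 0.169
  centre est [0.4777 0.043 ] cands [(np.float64(-114.0), np.float64(0.06)), (np.float64(-158.0), np.float64(0.08)), (np.float64(-158.5), np.float64(0.09)), (np.float64(-113.5), np.float64(0.11)), (np.float64(-114.5), np.float64(0.23)), (np.float64(-157.5), np.float64(0.25))]
s5 u 251.0 rows 193 219 cloud mean surf [0.4451 0.1137 0.1325] z 0.108 0.169
  centre est [0.4536 0.1055] cands [(np.float64(-67.5), np.float64(0.03)), (np.float64(160.0), np.float64(0.16)), (np.float64(159.5), np.float64(0.26)), (np.float64(-68.0), np.float64(0.39)), (np.float64(-67.0), np.float64(0.45)), (np.float64(160.5), np.float64(0.57))]Traceback (most recent call last):
  File "sl.py", line 17, in <module>
    for f in sys.argv[1:]:sleeve(f)
                          ~~~~~~^^^
  File "sl.py", line 7, in sleeve
    us,vs,C=cloud("side",red,D);k=(C[:,2]>.1)&(C[:,2]<.175)&(np.hypot(C[:,0]-.5,C[:,1]-.09)<.09)
            ~~~~~^^^^^^^^^^^^^^
  File "h.py", line 9, in cloud
    vs,us=np.nonzero(m&(D>0));return us,vs,np.array([ (lambda o,d:o+d*D[v,u])(*ray(n,u,v)) for u,v in zip(us,vs)])
                                                                               ~~~^^^^^^^
  File "h.py", line 4, in ray
    c=bot.get_calibration(n);K=np.array(c["mtx"]);P=np.array(c["pose"])
ValueError: time passes only in moves, steps and waits
```

```bash
sed -i 's/c=bot.get_calibration(n);K/c=cal(n);K/; s/^from rig import bot/from rig import bot\nfrom functools import lru_cache\n@lru_cache\ndef cal(n): return bot.get_calibration(n)/' h.py; python3 sl.py s6 s7
```

```text
s6 u 221.0 rows 183 207 cloud mean surf [0.5275 0.1361 0.1323] z 0.108 0.169
  centre est [0.5369 0.1289] cands [(np.float64(52.0), np.float64(2.4)), (np.float64(52.5), np.float64(2.4)), (np.float64(51.5), np.float64(2.4)), (np.float64(53.0), np.float64(2.4)), (np.float64(51.0), np.float64(2.41)), (np.float64(53.5), np.float64(2.41))]
s7 u 222.875 rows 178 202 cloud mean surf [0.5397 0.12   0.1331] z 0.11 0.169
  centre est [0.549  0.1127] cands [(np.float64(70.5), np.float64(0.02)), (np.float64(33.0), np.float64(0.05)), (np.float64(32.5), np.float64(0.1)), (np.float64(71.0), np.float64(0.13)), (np.float64(70.0), np.float64(0.17)), (np.float64(33.5), np.float64(0.19))]
```

The sleeve's centre is at about (0.5468, 0.1126), which puts the stop at a pin angle of about 27°, at a radius of 51.6 mm. The overshoot slipped the sleeve about 7.5 mm along the pads. It stands safely on the pin, so I'll open, recentre and grip it again before opening the valve.

>>> jog_arm:
  motion: [0,0,0,0,0,0,0,0,0,0,0,0,0,0,0,0,0,0,0,0,0,0,0,0]
  gripper: 0.6

```text
time_s: 16.25
position: [0.5483, 0.1055, 0.1516]
tcp_rot: [[0.705, -0.003, 0.71], [-0.71, -0.0, 0.705], [-0.002, -1.0, -0.002]]
force: [0.0, 0.3, 0.3]
opening: 0.585
```

```bash
python3 look.py s8; python3 sl.py s8
```

```text
{'time_s': 16.25, 'joint_positions': [-0.5598, 32.46, 96.5688, -0.0311, 51.1205, -45.3443], 'position': [0.5483, 0.1055, 0.1516], 'tcp_rot': [[0.7047, -0.0026, 0.7095], [-0.7095, -0.0004, 0.7047], [-0.0016, -1.0, -0.0021]], 'force': [0.004, 0.268, 0.286], 'opening': 0.5849}
s8 u 223.0 rows 179 203 cloud mean surf [0.539  0.1212 0.1317] z 0.108 0.168
  centre est [0.5482 0.1139] cands [(np.float64(32.0), np.float64(0.05)), (np.float64(71.0), np.float64(0.07)), (np.float64(71.5), np.float64(0.08)), (np.float64(32.5), np.float64(0.11)), (np.float64(31.5), np.float64(0.2)), (np.float64(70.5), np.float64(0.22))]
```

View pics/s8.png

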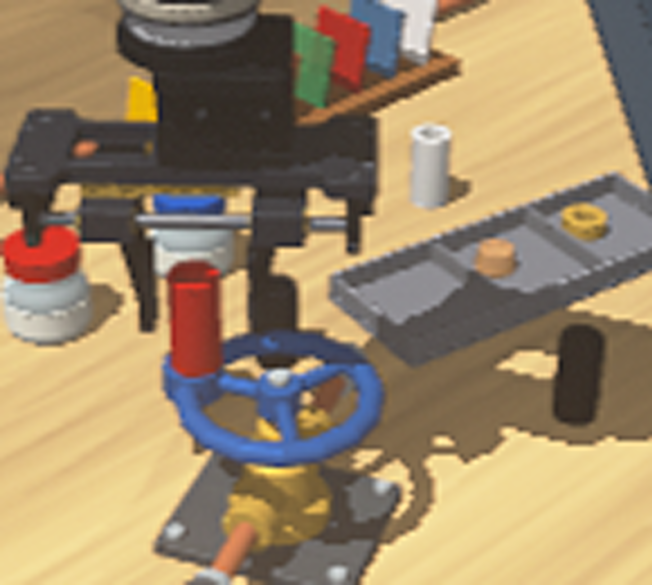

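>>> jog_arm:
  motion: [-4,0,2,0,0,0,-7.5,0,4,0,0,0,-7.5,0,4,0,0,0]

```text
time_s: 16.68
position: [0.5466, 0.1146, 0.1523]
tcp_rot: [[0.705, -0.0, 0.709], [-0.709, 0.0, 0.705], [-0.0, -1.0, -0.0]]
force: [0.1, -0.0, 0.3]
opening: 0.602
```

>>> jog_arm:
  motion: [0,0,0,0,0,0,0,0,0,0,0,0,0,0,0,0,0,0,0,0,0,0,0,0,0,0,0,0,0,0]
  gripper: 0

```text
time_s: 17.3
position: [0.5469, 0.114, 0.1523]
tcp_rot: [[0.705, -0.0, 0.709], [-0.709, -0.0, 0.705], [0.0, -1.0, -0.0]]
force: [-0.4, -0.5, -0.7]
opening: 0.329
```

```bash
python3 look.py s9; python3 sl.py s9
```

```text
{'time_s': 17.3, 'joint_positions': [0.3224, 32.3704, 96.611, -0.0077, 51.0203, -44.4892], 'position': [0.5469, 0.114, 0.1523], 'tcp_rot': [[0.7048, -0.0, 0.7094], [-0.7094, -0.0001, 0.7048], [0.0001, -1.0, -0.0001]], 'force': [-0.4404, -0.4973, -0.6748], 'opening': 0.329}
s9 u 222.5 rows 179 203 cloud mean surf [0.5394 0.1222 0.1324] z 0.107 0.169
  centre est [0.5487 0.1149] cands [(np.float64(37.0), np.float64(0.04)), (np.float64(67.0), np.float64(0.06)), (np.float64(66.5), np.float64(0.06)), (np.float64(36.5), np.float64(0.08)), (np.float64(37.5), np.float64(0.16)), (np.float64(66.0), np.float64(0.17))]
```

View pics/s9.png

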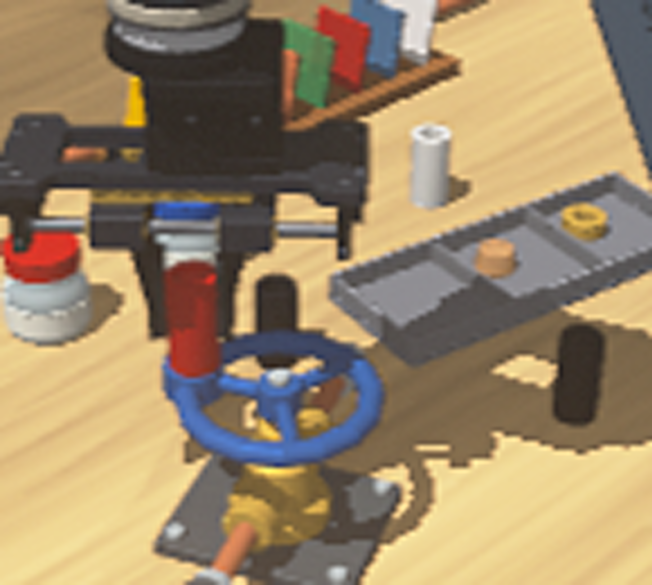

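The sleeve is centred between the pads at zoomed (192,318) and still down. Its measured centre agrees with the TCP to within 1 mm. I'll nudge clockwise to confirm the stop.

>>> jog_arm:
  motion: [1,0.5,-0.3,0,0,0,2,0.5,-0.6,0,0,0,2,0.5,-0.6,0,0,0]

```text
time_s: 17.73
position: [0.5477, 0.1128, 0.1521]
tcp_rot: [[0.705, -0.0, 0.71], [-0.71, 0.001, 0.705], [-0.001, -1.0, 0.0]]
force: [-1.9, 2.9, 5.2]
opening: 0.326
```

>>> jog_arm:
  motion: [1,0,-0.3,0,0,0,2,0,-0.6,0,0,0,2,0,-0.6,0,0,0]

```text
time_s: 18.1
position: [0.5485, 0.1114, 0.1522]
tcp_rot: [[0.704, -0.0, 0.71], [-0.71, 0.002, 0.704], [-0.002, -1.0, 0.001]]
force: [-2.6, 3.9, 5.7]
opening: 0.328
```

>>> jog_arm:
  motion: [1,0,-0.3,0,0,0,2,0,-0.6,0,0,0,2,0,-0.6,0,0,0]

```text
time_s: 18.48
position: [0.5486, 0.1112, 0.1522]
tcp_rot: [[0.704, -0.002, 0.71], [-0.71, 0.005, 0.704], [-0.005, -1.0, 0.002]]
force: [-3.7, 9.0, 7.0]
opening: 0.324
```

The stop is confirmed: the TCP stalls at 24.7° with 9 N, so the pin is at about 27.4° allowing for bore play. The commanded angle is about 21.7°, and the end target is a TCP angle of about 30° plus 720°. Next I'll work out the opening arc.

```bash
python3 arc.py 21.7 9 20; echo; python3 arc.py 201.7 9 20
```

```text
31: -7.7, 0, 2.6, 0, 0, 0
40: -15.8, 0, 4.0, 0, 0, 0
49: -23.9, 0, 4.0, 0, 0, 0
58: -32.0, 0, 2.9, 0, 0, 0
67: -39.8, 0, 0.4, 0, 0, 0
76: -47.1, 0, -3.2, 0, 0, 0
85: -53.8, 0, -7.9, 0, 0, 0
94: -59.6, 0, -13.6, 0, 0, 0
103: -64.5, 0, -20.2, 0, 0, 0
112: -68.2, 0, -27.4, 0, 0, 0
121: -70.8, 0, -35.2, 0, 0, 0
130: -72.2, 0, -43.2, 0, 0, 0
139: -72.3, 0, -51.4, 0, 0, 0
148: -71.1, 0, -59.4, 0, 0, 0
157: -68.6, 0, -67.2, 0, 0, 0
166: -65.0, 0, -74.5, 0, 0, 0
175: -60.3, 0, -81.2, 0, 0, 0
184: -54.6, 0, -87.0, 0, 0, 0
193: -48.0, 0, -91.9, 0, 0, 0
202: -40.8, 0, -95.7, 0, 0, 0

211: 7.7, 0, -2.6, 0, 0, 0
220: 15.8, 0, -4.0, 0, 0, 0
229: 23.9, 0, -4.0, 0, 0, 0
238: 32.0, 0, -2.9, 0, 0, 0
247: 39.8, 0, -0.4, 0, 0, 0
256: 47.1, 0, 3.2, 0, 0, 0
265: 53.8, 0, 7.9, 0, 0, 0
274: 59.6, 0, 13.6, 0, 0, 0
283: 64.5, 0, 20.2, 0, 0, 0
292: 68.2, 0, 27.4, 0, 0, 0
301: 70.8, 0, 35.2, 0, 0, 0
310: 72.2, 0, 43.2, 0, 0, 0
319: 72.3, 0, 51.4, 0, 0, 0
328: 71.1, 0, 59.4, 0, 0, 0
337: 68.6, 0, 67.2, 0, 0, 0
346: 65.0, 0, 74.5, 0, 0, 0
355: 60.3, 0, 81.2, 0, 0, 0
364: 54.6, 0, 87.0, 0, 0, 0
373: 48.0, 0, 91.9, 0, 0, 0
382: 40.8, 0, 95.7, 0, 0, 0
```

>>> jog_arm:
  motion: [-7.7,-0.3,2.6,0,0,0,-15.8,-0.3,4,0,0,0,-23.9,-0.3,4,0,0,0,-32,-0.3,2.9,0,0,0,-39.8,-0.3,0.4,0,0,0,-47.1,-0.3,-3.2,0,0,0,-53.8,-0.3,-7.9,0,0,0,-59.6,-0.3,-13.6,0,0,0,-64.5,-0.3,-20.2,0,0,0,-68.2,-0.3,-27.4,0,0,0,-70.8,-0.3,-35.2,0,0,0,-72.2,-0.3,-43.2,0,0,0,-72.3,-0.3,-51.4,0,0,0,-71.1,-0.3,-59.4,0,0,0,-68.6,-0.3,-67.2,0,0,0,-65,-0.3,-74.5,0,0,0,-60.3,-0.3,-81.2,0,0,0,-54.6,-0.3,-87,0,0,0,-48,-0.3,-91.9,0,0,0,-40.8,-0.3,-95.7,0,0,0]

```text
time_s: 20.98
position: [0.4522, 0.0693, 0.1522]
tcp_rot: [[0.705, -0.002, 0.709], [-0.709, -0.001, 0.705], [-0.001, -1.0, -0.002]]
force: [0.7, 2.3, 5.6]
opening: 0.333
```

```bash
python3 look.py s10; python3 sl.py s10
```

```text
{'time_s': 20.975, 'joint_positions': [-5.3041, 26.4586, 110.7614, -0.0709, 42.873, -50.078], 'position': [0.4522, 0.0693, 0.1522], 'tcp_rot': [[0.705, -0.0017, 0.7093], [-0.7093, -0.0007, 0.705], [-0.0007, -1.0, -0.0017]], 'force': [0.661, 2.2732, 5.5838], 'opening': 0.3326}
s10 u 261.875 rows 187 212 cloud mean surf [0.4457 0.078  0.1323] z 0.107 0.168
  centre est [0.4539 0.0695] cands [(np.float64(-114.0), np.float64(0.05)), (np.float64(-158.0), np.float64(0.07)), (np.float64(-158.5), np.float64(0.1)), (np.float64(-113.5), np.float64(0.13)), (np.float64(-114.5), np.float64(0.22)), (np.float64(-157.5), np.float64(0.24))]
```

View pics/s10.png

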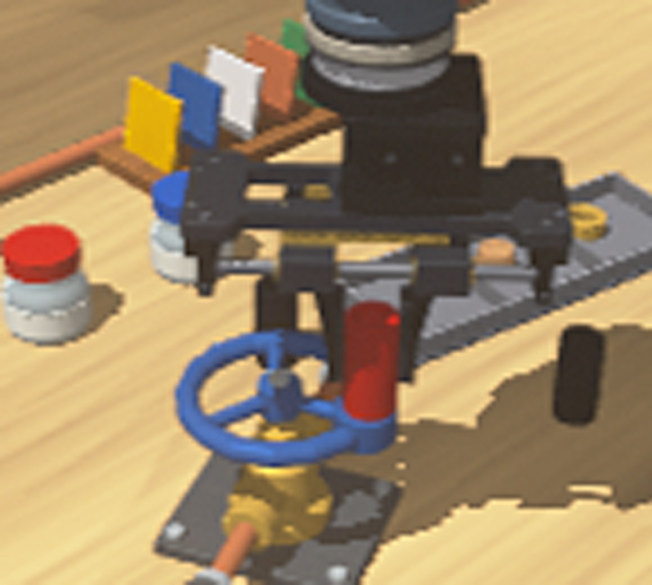

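Half a turn is done, with the sleeve on the boss and the wheel following at zoomed (372,365). I'll run the next half turn.

>>> jog_arm:
  motion: [7.7,0,-2.6,0,0,0,15.8,0,-4,0,0,0,23.9,0,-4,0,0,0,32,0,-2.9,0,0,0,39.8,0,-0.4,0,0,0,47.1,0,3.2,0,0,0,53.8,0,7.9,0,0,0,59.6,0,13.6,0,0,0,64.5,0,20.2,0,0,0,68.2,0,27.4,0,0,0,70.8,0,35.2,0,0,0,72.2,0,43.2,0,0,0,72.3,0,51.4,0,0,0,71.1,0,59.4,0,0,0,68.6,0,67.2,0,0,0,65,0,74.5,0,0,0,60.3,0,81.2,0,0,0,54.6,0,87,0,0,0,48,0,91.9,0,0,0,40.8,0,95.7,0,0,0]

```text
time_s: 23.52
position: [0.5503, 0.1083, 0.1522]
tcp_rot: [[0.705, 0.001, 0.709], [-0.709, -0.001, 0.705], [0.002, -1.0, 0.0]]
force: [1.4, -2.5, 3.8]
opening: 0.328
```

```bash
python3 look.py s11; python3 sl.py s11
```

```text
{'time_s': 23.525, 'joint_positions': [-0.2504, 32.491, 96.3439, -0.0839, 51.0844, -45.0286], 'position': [0.5503, 0.1083, 0.1522], 'tcp_rot': [[0.705, 0.0014, 0.7092], [-0.7092, -0.0011, 0.705], [0.0018, -1.0, 0.0002]], 'force': [1.4422, -2.529, 3.8064], 'opening': 0.3284}
s11 u 223.5 rows 177 201 cloud mean surf [0.5426 0.116  0.1331] z 0.108 0.169
  centre est [0.5518 0.1087] cands [(np.float64(75.5), np.float64(0.03)), (np.float64(27.5), np.float64(0.09)), (np.float64(28.0), np.float64(0.1)), (np.float64(75.0), np.float64(0.15)), (np.float64(76.0), np.float64(0.22)), (np.float64(27.0), np.float64(0.27))]
```

View pics/s11.png

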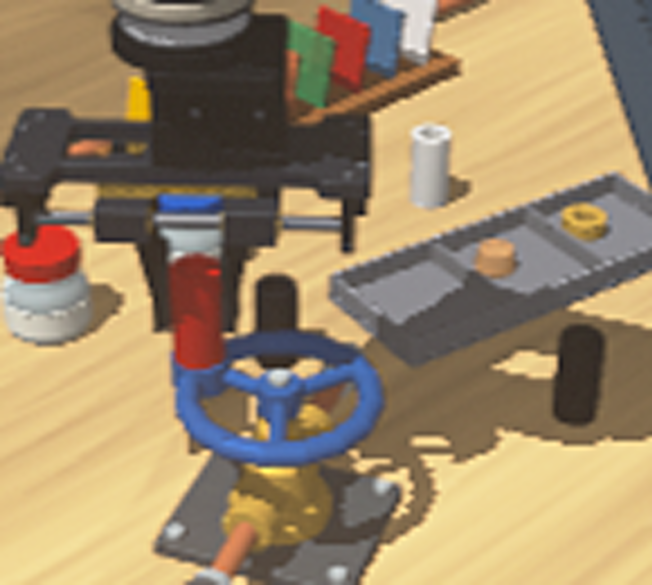

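One turn is nearly done: the TCP is at 21° and the sleeve is down at zoomed (198,312). I'll repeat for the second turn.

>>> jog_arm:
  motion: [-7.7,0,2.6,0,0,0,-15.8,0,4,0,0,0,-23.9,0,4,0,0,0,-32,0,2.9,0,0,0,-39.8,0,0.4,0,0,0,-47.1,0,-3.2,0,0,0,-53.8,0,-7.9,0,0,0,-59.6,0,-13.6,0,0,0,-64.5,0,-20.2,0,0,0,-68.2,0,-27.4,0,0,0,-70.8,0,-35.2,0,0,0,-72.2,0,-43.2,0,0,0,-72.3,0,-51.4,0,0,0,-71.1,0,-59.4,0,0,0,-68.6,0,-67.2,0,0,0,-65,0,-74.5,0,0,0,-60.3,0,-81.2,0,0,0,-54.6,0,-87,0,0,0,-48,0,-91.9,0,0,0,-40.8,0,-95.7,0,0,0]

```text
time_s: 26.08
position: [0.451, 0.0702, 0.1521]
tcp_rot: [[0.705, -0.004, 0.71], [-0.71, 0.001, 0.705], [-0.003, -1.0, -0.002]]
force: [1.9, 3.2, 7.2]
opening: 0.327
```

>>> jog_arm:
  motion: [7.7,0,-2.6,0,0,0,15.8,0,-4,0,0,0,23.9,0,-4,0,0,0,32,0,-2.9,0,0,0,39.8,0,-0.4,0,0,0,47.1,0,3.2,0,0,0,53.8,0,7.9,0,0,0,59.6,0,13.6,0,0,0,64.5,0,20.2,0,0,0,68.2,0,27.4,0,0,0,70.8,0,35.2,0,0,0,72.2,0,43.2,0,0,0,72.3,0,51.4,0,0,0,71.1,0,59.4,0,0,0,68.6,0,67.2,0,0,0,65,0,74.5,0,0,0,60.3,0,81.2,0,0,0,54.6,0,87,0,0,0,48,0,91.9,0,0,0,40.8,0,95.7,0,0,0]

```text
time_s: 28.58
position: [0.5501, 0.1082, 0.1522]
tcp_rot: [[0.705, 0.001, 0.709], [-0.709, -0.001, 0.705], [0.002, -1.0, 0.0]]
force: [4.8, -0.4, 3.8]
opening: 0.328
```

```bash
python3 look.py s12; python3 sl.py s12; python3 arc.py 21.7 4.2 2
```

```text
{'time_s': 28.575, 'joint_positions': [-0.2579, 32.4818, 96.3626, -0.0768, 51.0873, -45.0278], 'position': [0.5501, 0.1082, 0.1522], 'tcp_rot': [[0.7049, 0.0012, 0.7093], [-0.7093, -0.001, 0.7049], [0.0016, -1.0, 0.0001]], 'force': [4.768, -0.3713, 3.8458], 'opening': 0.3281}
s12 u 223.375 rows 177 201 cloud mean surf [0.5424 0.1163 0.1328] z 0.108 0.168
  centre est [0.5516 0.1089] cands [(np.float64(74.5), np.float64(0.03)), (np.float64(28.5), np.float64(0.04)), (np.float64(29.0), np.float64(0.14)), (np.float64(75.0), np.float64(0.15)), (np.float64(74.0), np.float64(0.21)), (np.float64(28.0), np.float64(0.22))]
26: -3.6, 0, 1.4, 0, 0, 0
30: -7.2, 0, 2.5, 0, 0, 0
```

View pics/s12.png

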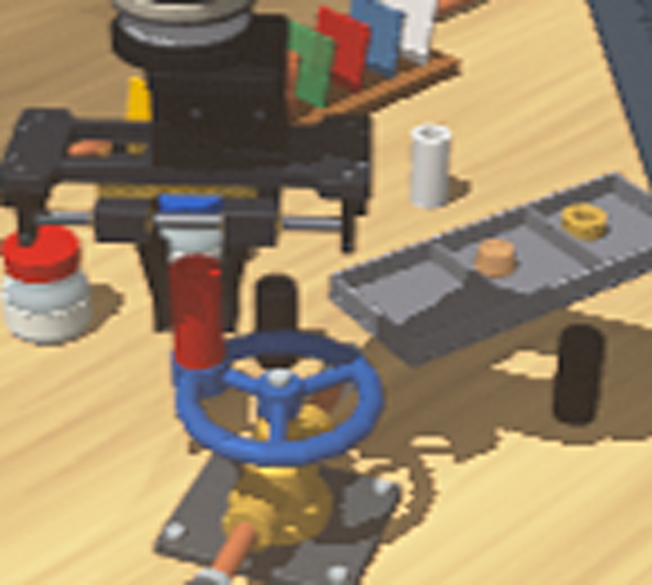

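I'll make the last 8° and hold to let it settle.

>>> jog_arm:
  motion: [-3.6,0,1.4,0,0,0,-7.2,0,2.5,0,0,0,-7.2,0,2.5,0,0,0,-7.2,0,2.5,0,0,0,-7.2,0,2.5,0,0,0,-7.2,0,2.5,0,0,0]

```text
time_s: 29.38
position: [0.5462, 0.1161, 0.1521]
tcp_rot: [[0.705, -0.001, 0.71], [-0.71, 0.001, 0.705], [-0.001, -1.0, 0.0]]
force: [3.9, 0.8, 5.7]
opening: 0.326
```

```bash
python3 look.py s13; python3 sl.py s13 s9; python3 - <<'E'
import cv2,numpy as np
# wheel orientation in final picture vs. shut picture (blue boss + spokes)
a,b,c=[np.load(f"pics/{f}.npz")["p"] for f in("s8","s13","s12")]
def blue(p):
    h=cv2.cvtColor(p,cv2.COLOR_RGB2HSV).astype(int);m=(h[...,0]>100)&(h[...,0]<125)&(h[...,1]>120)&(h[...,2]>40);B=np.zeros(m.shape,bool);B[193:225,214:268]=1;return m&B
A,B,C=map(blue,(a,b,c))
print("blue px differing: shut vs now",(A^B).sum(),"shut vs 8 deg before",(A^C).sum(),"total",A.sum())
o=np.vstack([cv2.resize(x[180:235,205:275,::-1],None,fx=5,fy=5,interpolation=cv2.INTER_CUBIC) for x in (a,b)]);cv2.imwrite("pics/cmp.png",o)
E
```

```text
{'time_s': 29.375, 'joint_positions': [0.499, 32.3687, 96.6468, 0.0768, 51.0151, -44.3386], 'position': [0.5462, 0.1161, 0.1521], 'tcp_rot': [[0.7045, -0.0005, 0.7097], [-0.7097, 0.001, 0.7045], [-0.0011, -1.0, 0.0003]], 'force': [3.8755, 0.7935, 5.702], 'opening': 0.3256}
s13 u 222.0 rows 179 203 cloud mean surf [0.5387 0.1246 0.1322] z 0.108 0.168
  centre est [0.548  0.1173] cands [(np.float64(60.0), np.float64(0.01)), (np.float64(43.5), np.float64(0.02)), (np.float64(44.0), np.float64(0.04)), (np.float64(60.5), np.float64(0.05)), (np.float64(59.5), np.float64(0.07)), (np.float64(43.0), np.float64(0.09))]
s9 u 222.5 rows 179 203 cloud mean surf [0.5394 0.1222 0.1324] z 0.107 0.169
  centre est [0.5487 0.1149] cands [(np.float64(37.0), np.float64(0.04)), (np.float64(67.0), np.float64(0.06)), (np.float64(66.5), np.float64(0.06)), (np.float64(36.5), np.float64(0.08)), (np.float64(37.5), np.float64(0.16)), (np.float64(66.0), np.float64(0.17))]
blue px differing: shut vs now 51 shut vs 8 deg before 139 total 384
```

View pics/cmp.png

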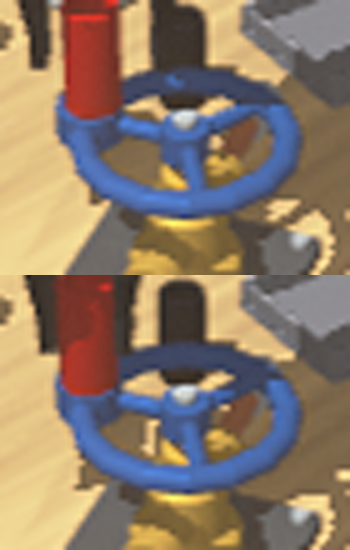

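View pics/s13.png

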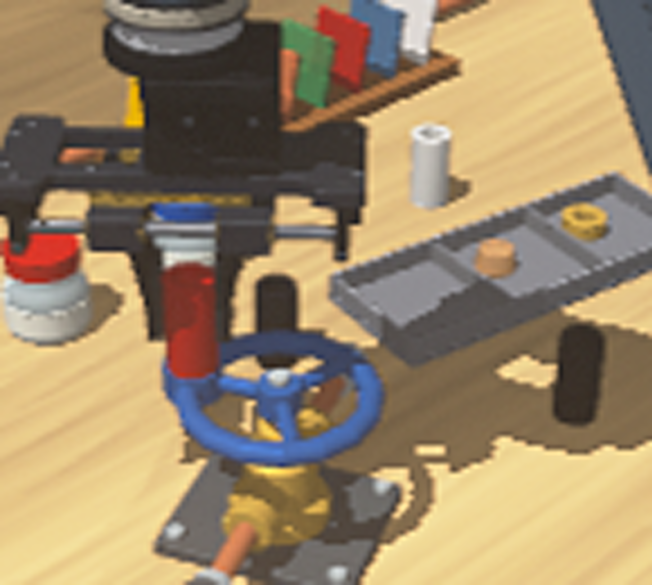

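The wheel's spokes and boss now look the same as in the shut picture, two turns on (lower half of the comparison against the upper). The sleeve is down, upright and gripped, and nothing is moving. I'll hand in.

```bash
python3 -c "
from rig import bot
print(bot.read_state()['qvel']);print(bot.hand_in())"
```

```text
[-0.07485984 -0.09687646 -0.06305641 -0.131099   -0.00933418 -0.11155273]
the job is handed in; nothing more can be done
None
```

I fitted the red sleeve onto the pin, wound the valve clockwise to its stop, opened it two full turns, and handed in at about 29.4 s with the handle still gripped.

**Last checks:**
- **Wheel:** in the final side picture it has the same orientation as in the shut picture. The TCP is at about 31°. Since the sleeve pushes the pin from the other side when opening, this puts the pin within a few degrees of two turns past its stop angle of about 27°.
- **Sleeve:** it is upright on the boss (TCP height 0.152 m, unchanged since seating). The jaws are closed on it at 28 mm and the arm is at rest.
- **Surroundings:** the stopper, the spacer and the red jar look unmoved in the side pictures. I did not take another top view, so the vase, cup and brush were not checked again.

**What went less well:** at the stop I sent one 16° step too many. The force reached about 40 N and the sleeve slipped about 7.5 mm along the pads. I opened the jaws, recentred on the seated sleeve and gripped it again. A gentle nudge confirmed the stop (stalled at 9 N) before I wound back.

**Disagreement:** the jaw opening has read about 1 mm less since that slip (28.5 mm against 29.7 mm). I didn't find the cause, but the pictures show the sleeve centred.

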